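# Load a centrifuge rotor in balance

## Robot

A 6-joint arm with a two-finger parallel gripper is mounted at the origin on the work surface; the furniture and walls round the work are solid. World frame = base frame: x ahead of the robot, y to its left, z up, the work surface at z = 0. Lengths are in mm, angles in rad, forces in N, time in s.
With the tool pointing down it reaches from about 350 to 975 mm from the base axis. Payload 7.1 kg.
Tool frame: the origin (TCP) lies midway between the tips of the shut fingers; the grasp point (between the pads) lies ctrl.grip_point_offset behind it (ctrl.grip_point_offset is the distance from the TCP to the grasp point, in mm); z points along the fingers, y is the line along which they close (so a half turn about z gives the same grasp; the last joint's range is limited). The gripper opens to 88 mm and grips with 3 to 60 N. Pads are 20 mm wide; open, the fingers measure 115 mm over their backs; the gripper's body (75 mm by 178 mm) begins 61 mm behind the grasp point.
Start: joints at [-1.285, 0.423, 1.63, -0, 1.089, -0.019], TCP at [187.582, -596.169, 222.675] pointing down, gripper open.
Joint ranges: [-3, 3], [-0.9, 2.11], [0.09, 2.58], [-1.31, 4.45], [0.11, 2.69], [-2.54, 2.54]. Speed limits (rad/s): [2.39, 2.39, 3.01, 3.14, 3.14, 3.14].

## Interface

Orientations are given as a rotation vector (axis times angle).
In Python, from workcell import ctrl gives the robot as it stands.
- The arm moves only by the tool apply_moves, never from a script. Its argument "targets" is a list of rows, each an object of numbers: "tx", "ty", "tz": the shift along the world's x, y, z in m; "spin": the turn about the world's z in degrees. In form: [{"tx": .., "ty": .., "tz": .., "spin": ..}, ...]. A call has exactly 8 rows; each row is the pose to reach, as a shift and turn from the pose commanded when the call began; what a row does not reach only later rows make up. A row lasts 1/10 s, in which the tool goes at most 50 mm and 8.59 degrees, less where a joint would pass 70% of its speed; a pose out of reach is approached as far as the arm can. A call with a gripper value outside its range is refused whole. "gripper" is the closure, from -1 (fully open) to 1 (shut), set as the call begins (left out, the last holds). The fingers move at their own pace and stop on an object; the grip force is fixed at half the most. Time passes only in rows, so rows that repeat a pose let the fingers close, or fill a call up. It gives the time, the measured TCP pose, the force, the opening and the grip force at its end, in the units of the state.
- ctrl.get_obs(): the state, without advancing time (a new reading comes with each control period).
- ctrl.get_image(name): name is "scene" or "top"; returns the picture (420x560x3 uint8, red, green, blue); there is no depth.
- ctrl.get_calibration(name): a dict with "fov_y" (degrees; the focal length in pixels is half the picture's height over the tangent of half this angle, whatever the lens; pixels are square), "cx", "cy" (the principal point, pixels), "dist" ([k1, k2, p1, p2, k3] as OpenCV has them; the pictures are not rectified), "rvec" (rotation vector, rad) and "tvec" (3), from world to camera coordinates, as OpenCV has them. Camera axes: x right, y down, z forward; pixel columns grow to the right and rows downward; lengths in mm; the calibration is good to about 2 mm. A picture is of the moment at which its call begins. get_calibration takes no time and is no camera call.
- ctrl.close_job(): hands the job in; it is judged then, once.
Trained networks look in the newest picture that a camera, given by its name, has taken for a name from the list of things; names that differ only in an ending like _2 or _b are one class to them, and where a whole thing is asked for, a point or a joint stands for the part that bears it (a point fixed in the world has none). Each returns a list of dicts, best first, with "score" (0 to 1); they miss things now and then, are a little off and sometimes report something else, mostly with a low value. They report only what shows in the picture. A call takes as long as a camera call. They do not tell look-alikes from the thing itself.
- ctrl.outline_of(name, camera): "pixels" (420x560 bool, what is visible of it) and "box" ([left, top, right, bottom] in pixels, round what is visible of it).
- ctrl.pinpoint(name, camera): "uv" ([column, row] in pixels: a listed point, or the origin of a listed thing).
The state is a dict: "t": time; "qpos": joint angles; "qvel": joint speeds; "joint_torque": joint torques, N m; "ee_pos": TCP position; "orientation": TCP orientation; "ft_force": force on the tool from outside, world axes, zero at the start; "moment": the same for the moment, N m; "width": finger opening in mm; "grasp_force": force on a finger pad.
Only numpy, scipy, OpenCV 4.12 (cv2) and the standard library are available. Lean on these libraries where they do the work, as an engineer would, in place of code of your own. Each camera call takes 0.05 s, during which the arm holds its last target. There are 200 camera calls.

## Task

Load the four-bucket centrifuge rotor so that it will run balanced: stand the four screw-capped bottles in its buckets, one in each, so that the two larger bottles face each other across the hub and the two smaller brown ones face each other too. Lower every bottle upright onto the floor of its bucket before letting go, do not drop it, and leave the beaker and the little vial standing where they are.

Things in the scene. Friction and masses are not known exactly. Their poses are not given: they have to be found in the camera images.
- bottle_large_a: screw-capped laboratory bottle of the larger size, 56 mm across and 111 mm tall, 150 g, blue cap, clear filling. Origin: centre of its underside; z up along its axis. Straight to about 75 mm, then a shoulder; the cap is 32 mm across, from 93 to 111 mm: it can be gripped and carried by the cap. Stands on the worktop among the others. Same size as bottle_large_b
- bottle_large_b: screw-capped laboratory bottle of the larger size, 56 mm across and 111 mm tall, 150 g, blue cap, pink filling. Origin: centre of its underside; z up along its axis. Straight to about 75 mm, then a shoulder; the cap is 32 mm across, from 93 to 111 mm: it can be gripped and carried by the cap. Stands on the worktop among the others. Same size as bottle_large_a
- bottle_amber_a: screw-capped bottle of the smaller size, brown plastic with a black cap, 46 mm across and 91 mm tall, 120 g. Origin: centre of its underside; z up along its axis. The cap is 26 mm across, from 77 to 91 mm: it can be gripped and carried by the cap. Stands on the worktop among the others. Same as bottle_amber_b
- bottle_amber_b: screw-capped bottle of the smaller size, brown plastic with a black cap, 46 mm across and 91 mm tall, 120 g. Origin: centre of its underside; z up along its axis. The cap is 26 mm across, from 77 to 91 mm: it can be gripped and carried by the cap. Stands on the worktop among the others. Same as bottle_amber_a
- bucket_1: steel bucket of the centrifuge rotor, a round open cup. Origin: centre of its inner floor, 40 mm above the worktop; z up, x away from the hub. Bore 66 mm wide, 42 mm deep from rim to floor, its top 10 mm flaring to 75 mm; outside 81 mm wide at the rim, which is 82 mm above the worktop. Faces bucket_3, 148 mm away centre to centre (neighbours 105 mm).
- bucket_2: bucket like bucket_1. The four sit on a cross-shaped aluminium rotor on a heavy fixed stand; it starts at any angle, turns about its upright axis when pushed sideways with about half a newton, stays where it is left, and the buckets turn with it. Faces bucket_4, 148 mm away centre to centre (neighbours 105 mm).
- bucket_3: bucket like bucket_1. The nut on the hub, midway between facing buckets, is 26 mm wide and ends 87 mm above the worktop; nothing else of the rotor rises above the rims. Faces bucket_1, 148 mm away centre to centre (neighbours 105 mm).
- bucket_4: bucket like bucket_1. Faces bucket_2, 148 mm away centre to centre (neighbours 105 mm).
- beaker: empty glass beaker, 51 mm across, 66 mm tall, standing among the bottles; origin: centre of its underside. Not part of the load. Beware: left of the bottles a clear glass screen, over 1 m tall, rises from the black rail on the worktop, along the line from x 0.30, y 0.16 to x 0.77, y 0.03; bottle axes can be 65 mm from it, so keep a wide gripper parallel to it there.
- vial: small vial with green cap, 26 mm across, 54 mm tall, standing near the robot; origin: centre of its underside. It has no partner and is not part of the load.
Not all that is in view belongs to the job. Leave any blue or orange look-alike of the vial alone. Leave any green look-alike of the bottle_large_a alone.

How it is judged (in metres and radians):
At the end, for the whole second after the job is handed in: Each bottle upright (0.1 rad), at rest and released in its own bucket, within 13 mm of its axis and 6 mm of its floor; the large pair in facing buckets, the small brown pair in the other two; beaker and vial upright within 30 mm of where they stood (((horizontal distance between bottle_large_a and bucket_1 below 0.013 m and z of bottle_large_a in the frame of bucket_1 between -0.006 and 0.006 m and horizontal distance between bottle_large_b and bucket_3 below 0.013 m and z of bottle_large_b in the frame of bucket_3 between -0.006 and 0.006 m) or (horizontal distance between bottle_large_a and bucket_2 below 0.013 m and z of bottle_large_a in the frame of bucket_2 between -0.006 and 0.006 m and horizontal distance between bottle_large_b and bucket_4 below 0.013 m and z of bottle_large_b in the frame of bucket_4 between -0.006 and 0.006 m) or (horizontal distance between bottle_large_a and bucket_3 below 0.013 m and z of bottle_large_a in the frame of bucket_3 between -0.006 and 0.006 m and horizontal distance between bottle_large_b and bucket_1 below 0.013 m and z of bottle_large_b in the frame of bucket_1 between -0.006 and 0.006 m) or (horizontal distance between bottle_large_a and bucket_4 below 0.013 m and z of bottle_large_a in the frame of bucket_4 between -0.006 and 0.006 m and horizontal distance between bottle_large_b and bucket_2 below 0.013 m and z of bottle_large_b in the frame of bucket_2 between -0.006 and 0.006 m)) and ((horizontal distance between bottle_amber_a and bucket_1 below 0.013 m and z of bottle_amber_a in the frame of bucket_1 between -0.006 and 0.006 m and horizontal distance between bottle_amber_b and bucket_3 below 0.013 m and z of bottle_amber_b in the frame of bucket_3 between -0.006 and 0.006 m) or (horizontal distance between bottle_amber_a and bucket_2 below 0.013 m and z of bottle_amber_a in the frame of bucket_2 between -0.006 and 0.006 m and horizontal distance between bottle_amber_b and bucket_4 below 0.013 m and z of bottle_amber_b in the frame of bucket_4 between -0.006 and 0.006 m) or (horizontal distance between bottle_amber_a and bucket_3 below 0.013 m and z of bottle_amber_a in the frame of bucket_3 between -0.006 and 0.006 m and horizontal distance between bottle_amber_b and bucket_1 below 0.013 m and z of bottle_amber_b in the frame of bucket_1 between -0.006 and 0.006 m) or (horizontal distance between bottle_amber_a and bucket_4 below 0.013 m and z of bottle_amber_a in the frame of bucket_4 between -0.006 and 0.006 m and horizontal distance between bottle_amber_b and bucket_2 below 0.013 m and z of bottle_amber_b in the frame of bucket_2 between -0.006 and 0.006 m)) and angle between each of bottle_large_a, bottle_large_b, bottle_amber_a, bottle_amber_b, beaker, vial's own z axis and vertical below 0.1 rad and linear speed of each of bottle_large_a, bottle_large_b, bottle_amber_a, bottle_amber_b below 0.02 m/s and angular speed of each of bottle_large_a, bottle_large_b, bottle_amber_a, bottle_amber_b below 0.2 rad/s and not (contact force between bottle_large_a and the fingers above 0.2 N) and not (contact force between bottle_large_b and the fingers above 0.2 N) and not (contact force between bottle_amber_a and the fingers above 0.2 N) and not (contact force between bottle_amber_b and the fingers above 0.2 N) and distance of each of beaker, vial from where it was at the start of the episode below 0.03 m); the robot touches nothing.
It fails at once if the beaker is knocked over or pushed more than 30 mm away (distance of beaker from where it was at the start of the episode above 0.03 m or angle between beaker's own z axis and vertical above 0.5 rad).
It fails at once if the vial is knocked over or pushed more than 30 mm away (distance of vial from where it was at the start of the episode above 0.03 m or angle between vial's own z axis and vertical above 0.5 rad).
It fails at once if a bottle is knocked over or carried lying over (more than about 45 degrees) (angle between any of bottle_large_a, bottle_large_b, bottle_amber_a, bottle_amber_b's own z axis and vertical above 0.8 rad).
It fails at once if a bottle is dropped into a bucket (falls faster than 0.55 m/s inside it, about 15 mm of free fall) ((horizontal distance between bottle_large_a and bucket_1 below 0.02 m and z of bottle_large_a in the frame of bucket_1 below 0.035 m and linear speed of bottle_large_a above 0.55 m/s) or (horizontal distance between bottle_large_a and bucket_2 below 0.02 m and z of bottle_large_a in the frame of bucket_2 below 0.035 m and linear speed of bottle_large_a above 0.55 m/s) or (horizontal distance between bottle_large_a and bucket_3 below 0.02 m and z of bottle_large_a in the frame of bucket_3 below 0.035 m and linear speed of bottle_large_a above 0.55 m/s) or (horizontal distance between bottle_large_a and bucket_4 below 0.02 m and z of bottle_large_a in the frame of bucket_4 below 0.035 m and linear speed of bottle_large_a above 0.55 m/s) or (horizontal distance between bottle_large_b and bucket_1 below 0.02 m and z of bottle_large_b in the frame of bucket_1 below 0.035 m and linear speed of bottle_large_b above 0.55 m/s) or (horizontal distance between bottle_large_b and bucket_2 below 0.02 m and z of bottle_large_b in the frame of bucket_2 below 0.035 m and linear speed of bottle_large_b above 0.55 m/s) or (horizontal distance between bottle_large_b and bucket_3 below 0.02 m and z of bottle_large_b in the frame of bucket_3 below 0.035 m and linear speed of bottle_large_b above 0.55 m/s) or (horizontal distance between bottle_large_b and bucket_4 below 0.02 m and z of bottle_large_b in the frame of bucket_4 below 0.035 m and linear speed of bottle_large_b above 0.55 m/s) or (horizontal distance between bottle_amber_a and bucket_1 below 0.02 m and z of bottle_amber_a in the frame of bucket_1 below 0.035 m and linear speed of bottle_amber_a above 0.55 m/s) or (horizontal distance between bottle_amber_a and bucket_2 below 0.02 m and z of bottle_amber_a in the frame of bucket_2 below 0.035 m and linear speed of bottle_amber_a above 0.55 m/s) or (horizontal distance between bottle_amber_a and bucket_3 below 0.02 m and z of bottle_amber_a in the frame of bucket_3 below 0.035 m and linear speed of bottle_amber_a above 0.55 m/s) or (horizontal distance between bottle_amber_a and bucket_4 below 0.02 m and z of bottle_amber_a in the frame of bucket_4 below 0.035 m and linear speed of bottle_amber_a above 0.55 m/s) or (horizontal distance between bottle_amber_b and bucket_1 below 0.02 m and z of bottle_amber_b in the frame of bucket_1 below 0.035 m and linear speed of bottle_amber_b above 0.55 m/s) or (horizontal distance between bottle_amber_b and bucket_2 below 0.02 m and z of bottle_amber_b in the frame of bucket_2 below 0.035 m and linear speed of bottle_amber_b above 0.55 m/s) or (horizontal distance between bottle_amber_b and bucket_3 below 0.02 m and z of bottle_amber_b in the frame of bucket_3 below 0.035 m and linear speed of bottle_amber_b above 0.55 m/s) or (horizontal distance between bottle_amber_b and bucket_4 below 0.02 m and z of bottle_amber_b in the frame of bucket_4 below 0.035 m and linear speed of bottle_amber_b above 0.55 m/s)).
It also fails if it takes over 99 s, if anything falls off the work surface, if the arm or the gripper's body presses on something with over 40 N, if the wrist force passes 120 N, or if a joint passes its speed limit or range.

## Working session

There is one attempt and no reset: what is moved stays moved. The work goes in short steps, Python scripts to look and compute and a tool call to move; the robot and the scene stay as the last step left them, time stands still between calls to the robot, and variables do not carry over. Pictures are saved under pics/ and viewed, at most 14 in all, crops included, and the job is handed in when it is done.

Besides the shell and the picture viewer there is one more tool, called after "Request:" as name(argument=value, ...), one argument or row to a line, values as JSON. apply_moves: Moves the arm, as the interface text tells. Its arguments: {"type":"object","properties":{"targets":{"type":"array"},"gripper":{"type":"number"}},"required":["targets"]}

```bash
mkdir -p pics; cat > h.py <<'E'
import numpy as np, cv2
from workcell import ctrl
def cal(n):
    c=ctrl.get_calibration(n); f=210/np.tan(np.radians(c["fov_y"])/2)
    K=np.array([[f,0,c["cx"]],[0,f,c["cy"]],[0,0,1]]); return K,np.array(c["dist"],float),np.array(c["rvec"],float),np.array(c["tvec"],float)
def ray(n,uv,z):
    K,d,r,t=cal(n); p=cv2.undistortPoints(np.array(uv,float).reshape(-1,1,2),K,d).reshape(-1,2)
    R=cv2.Rodrigues(r)[0]; C=-R.T@t; D=np.c_[p,np.ones(len(p))]@R
    return C+D*((z-C[2])/D[:,2])[:,None]
def proj(n,P):
    K,d,r,t=cal(n); return cv2.projectPoints(np.array(P,float).reshape(-1,1,3),r,t,K,d)[0].reshape(-1,2)
def save(n,fn):
    im=ctrl.get_image(n); cv2.imwrite(fn,im[...,::-1]); return im
E
python3 - <<'E'
from h import *
for n in("scene","top"):
    save(n,f"pics/{n}0.png")
    K,d,r,t=cal(n); R=cv2.Rodrigues(r)[0]; print(n,K[0,0],d,(-R.T@t).round(),R[2].round(2))
    for o in("bottle_large_a","bottle_amber_a","bucket_1","beaker","vial"):
        print(o,"pin",[(np.round(x["uv"],1).tolist(),round(x["score"],2)) for x in ctrl.pinpoint(o,n)])
        print(o,"box",[(np.round(x["box"]).tolist(),round(x["score"],2)) for x in ctrl.outline_of(o,n)])
print(ctrl.grip_point_offset,ctrl.get_obs())
E
```

```text
scene 519.1363659709236 [-0.07467063  0.          0.          0.          0.        ] [-104. -855.  657.] [ 0.53  0.66 -0.53]
bottle_large_a pin [([190.5, 176.0], 0.9), ([285.9, 229.6], 0.85), ([174.0, 214.4], 0.73), ([235.5, 220.1], 0.62)]
bottle_large_a box [([177.0, 133.0, 198.0, 182.0], 0.96), ([225.0, 179.0, 248.0, 229.0], 0.92), ([275.0, 183.0, 298.0, 230.0], 0.8), ([159.0, 173.0, 185.0, 222.0], 0.63)]
bottle_amber_a pin [([278.3, 203.3], 0.63)]
bottle_amber_a box [([265.0, 167.0, 288.0, 201.0], 0.65)]
bucket_1 pin [([387.8, 257.5], 0.81)]
bucket_1 box [([375.0, 232.0, 416.0, 271.0], 0.64)]
beaker pin []
beaker box []
vial pin [([202.3, 226.8], 0.66), ([211.0, 238.6], 0.57), ([252.1, 255.5], 0.54)]
vial box [([205.0, 218.0, 222.0, 242.0], 0.81), ([194.0, 204.0, 208.0, 227.0], 0.8), ([244.0, 235.0, 262.0, 259.0], 0.79)]
top 488.50775790081184 [-0.00119012  0.          0.          0.          0.        ] [ 344. -109. 1294.] [ 0.15  0.02 -0.99]
bottle_large_a pin [([251.0, 239.5], 0.85), ([290.4, 215.5], 0.76), ([158.2, 229.0], 0.69), ([216.3, 273.3], 0.6), ([339.2, 228.9], 0.41)]
[... 983 characters left out ...]
't': 1.1, 'qpos': array([-1.28497857e+00,  4.23096594e-01,  1.62992105e+00, -3.30225520e-05,
        1.08858851e+00, -1.90012103e-02]), 'qvel': array([-3.67406952e-06,  1.19214242e-03,  3.53201129e-05, -1.90131818e-03,
        8.09552115e-04, -8.30625621e-04]), 'joint_torque': array([ 6.53851694e-04, -5.44588673e+01, -2.74039614e+01,  6.43223338e-02,
        1.66863820e-02, -5.77032574e-05]), 'ee_pos': array([ 187.5833714 , -596.1593514 ,  222.66890269]), 'orientation': array([-3.10516271e+00, -4.76979328e-01,  4.83697667e-05]), 'ft_force': array([-0.32139415, -0.1936569 ,  0.02905541]), 'moment': array([-0.02536133, -0.01023444, -0.01634307]), 'grasp_force': 0.0, 'width': 87.79200642076162}
```

View pics/scene0.png

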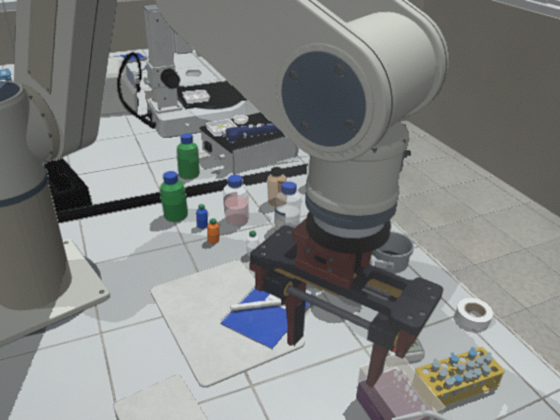

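View pics/top0.png

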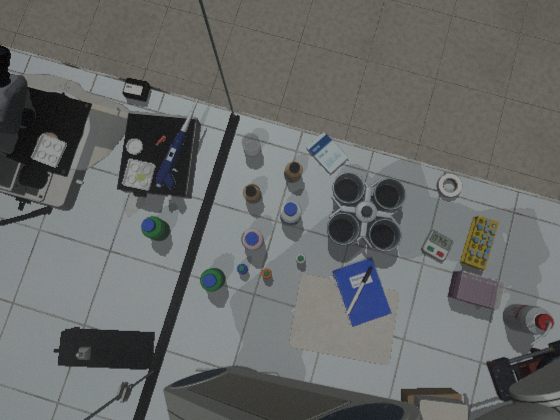

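The scene view shows two green look-alike bottles (173,195) and (187,155), and the pink bottle at (235,200) and clear one at (288,205), with an amber at (277,185). In the top view the caps are pink (252,238), clear (290,211), amber (252,192) and (293,172). The beaker is at (252,147), the vial with the green cap at (301,259), and the hub at (366,211). Green bottles at (211,280) and (153,228) and the blue and orange vials at (242,268) and (267,273) are not part of the job. I'll confirm this in one crop and measure.

```bash
python3 - <<'E'
from h import *
im=cv2.imread("pics/top0.png")
c=im[120:300,195:425]; cv2.imwrite("pics/crop0.png",cv2.resize(c,None,fx=3.3,fy=3.3,interpolation=cv2.INTER_CUBIC))
hsv=cv2.cvtColor(im,cv2.COLOR_BGR2HSV)
def blob(uv,m,r=14):
    w=np.zeros(m.shape,np.uint8); cv2.circle(w,uv,r,1,-1)
    n,l,s,ce=cv2.connectedComponentsWithStats((m&(w>0)).astype(np.uint8))
    i=1+np.argmax(s[1:,4]); return ce[i],s[i]
blue=(hsv[...,0]>105)&(hsv[...,0]<130)&(hsv[...,1]>110)
dark=hsv[...,2]<60
for nm,uv,m,z in(("pink",(252,238),blue,111),("clear",(290,211),blue,111),("amb1",(252,192),dark,91),("amb2",(293,172),dark,91)):
    ce,s=blob(uv,m); a=ray("top",[ce],z)[0]; print(nm,ce.round(1),s,a.round(1))
print("vial",ray("top",[(301,259)],54),"beaker",ray("top",[(252,147)],30),ray("top",[(366,211)],87))
for x in ctrl.pinpoint("bucket_1","top"): print(ray("top",[x["uv"]],40).round(1))
E
```

```text
pink [251.3 238.2] [246 232  12  13 122] [437.  -35.3 111. ]
clear [290.2 208.4] [284 203  13  12 122] [ 512.1 -127.9  111. ]
amb1 [250.5 191. ] [246 186  10  11  87] [556.7 -28.   91. ]
amb2 [294.3 167.4] [290 163  10  10  83] [ 619.5 -136.4   91. ]
vial [[ 392.07675707 -158.70718319   54.        ]] beaker [[686.57185052 -24.09034024  30.        ]] [[ 513.45872034 -316.86138952   87.        ]]
[[ 453.9 -368.4   40. ]]
[[ 558.2 -377.6   40. ]]
[[ 570.3 -271.4   40. ]]
[[ 468.5 -262.8   40. ]]
```

View pics/crop0.png

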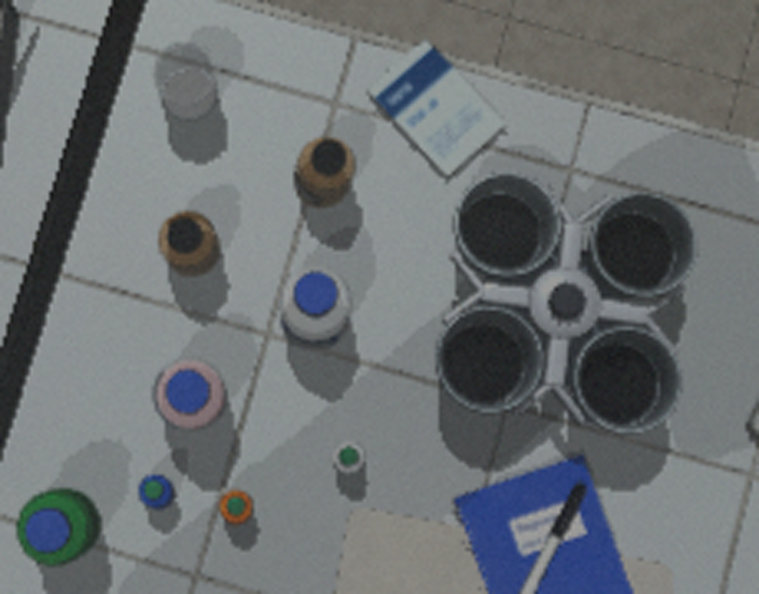

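The crop confirms it: pink at crop (188,392), clear (315,293), ambers (188,237) and (328,157). The vial that matters is the white-bodied one at (348,457), and the look-alikes are all lower left. Next I fit the rotor and move.

```bash
cat > rot.py <<'E'
from h import *
from scipy.optimize import least_squares
def rotor(fn,show=False):
    im=cv2.imread(fn); K,d,r,t=cal("top")
    # ortho view of plane z=82, 0.5 mm/px, x in [400,640], y in [-430,-200]
    X,Y=np.meshgrid(np.arange(400,640,.5),np.arange(-430,-200,.5),indexing="ij")
    uv=proj("top",np.stack([X,Y,0*X+82],-1)).astype(np.float32).reshape(X.shape+(2,))
    g=cv2.cvtColor(cv2.remap(im,uv[...,0],uv[...,1],cv2.INTER_CUBIC),cv2.COLOR_BGR2GRAY)
    g=cv2.GaussianBlur(g,(0,0),3).astype(float)
    a=np.linspace(0,2*np.pi,90)
    def S(R):  # mean brightness on ring R round each of 4 buckets
        return lambda p:np.mean([g[((p[0]+74*np.cos(p[2]+k*np.pi/2)+R*np.cos(a)-400)*2).astype(int),((p[1]+74*np.sin(p[2]+k*np.pi/2)+R*np.sin(a)+430)*2).astype(int)].mean() for k in range(4)])
    f=S(39);h=S(34)
    best=max(((f((x,y,th))-h((x,y,th))*.5,x,y,th) for x in np.arange(502,524,1.) for y in np.arange(-330,-306,1.) for th in np.radians(np.arange(-45,45,1.5))))
    return best
E
python3 - <<'E'
from rot import *
b=rotor("pics/top0.png"); print(b)
print([ (round(b[1]+74*np.cos(b[3]+k*np.pi/2),1),round(b[2]+74*np.sin(b[3]+k*np.pi/2),1)) for k in range(4)])
crop=np.array([(508,225),(643,245),(628,380),(490,360)])/3.3+[195,120]
P=ray("top",crop,82);print(P.round(1),P.mean(0))
print(ray("top",[(195+567/3.3,120+300/3.3)],87))
E
```

```text
Traceback (most recent call last):
  File "rot.py", line 14, in rotor
    best=max(((f((x,y,th))-h((x,y,th))*.5,x,y,th) for x in np.arange(502,524,1.) for y in np.arange(-330,-306,1.) for th in np.radians(np.arange(-45,45,1.5))))
  File "rot.py", line 14, in <genexpr>
    best=max(((f((x,y,th))-h((x,y,th))*.5,x,y,th) for x in np.arange(502,524,1.) for y in np.arange(-330,-306,1.) for th in np.radians(np.arange(-45,45,1.5))))
               ~^^^^^^^^^^
  File "rot.py", line 12, in <lambda>
    return lambda p:np.mean([g[((p[0]+74*np.cos(p[2]+k*np.pi/2)+R*np.cos(a)-400)*2).astype(int),((p[1]+74*np.sin(p[2]+k*np.pi/2)+R*np.sin(a)+430)*2).astype(int)].mean() for k in range(4)])
                             ~^^^^^^^^^^^^^^^^^^^^^^^^^^^^^^^^^^^^^^^^^^^^^^^^^^^^^^^^^^^^^^^^^^^^^^^^^^^^^^^^^^^^^^^^^^^^^^^^^^^^^^^^^^^^^^^^^^^^^^^^^^^^^^^^^^^
IndexError: index 460 is out of bounds for axis 1 with size 460
```

Request:
apply_moves(
  targets=[
    {"tx": 0,"ty": 0,"tz": 0.04,"spin": 0},
    {"tx": 0.03,"ty": 0.03,"tz": 0.05,"spin": 8},
    {"tx": 0.06,"ty": 0.07,"tz": 0.05,"spin": 16},
    {"tx": 0.09,"ty": 0.11,"tz": 0.05,"spin": 24},
    {"tx": 0.12,"ty": 0.15,"tz": 0.05,"spin": 32},
    {"tx": 0.15,"ty": 0.19,"tz": 0.05,"spin": 40},
    {"tx": 0.18,"ty": 0.23,"tz": 0.05,"spin": 48},
    {"tx": 0.21,"ty": 0.27,"tz": 0.05,"spin": 56},
  ],
  gripper=-1,
)

```text
t: 1.95
ee_pos: [398.5, -324.5, 273.0]
orientation: [2.512, 1.885, 0.0]
ft_force: [0.5, -0.0, 1.0]
width: 87.5
grasp_force: 0.0
```

```bash
sed -i 's/arange(400,640/arange(370,660/; s/arange(-430,-200/arange(-460,-170/; s/-400)\*2/-370)*2/; s/+430)\*2/+460)*2/' rot.py
python3 - <<'E'
from rot import *
b=rotor("pics/top0.png"); print(b)
print([ (round(b[1]+74*np.cos(b[3]+k*np.pi/2),1),round(b[2]+74*np.sin(b[3]+k*np.pi/2),1)) for k in range(4)])
crop=np.array([(508,225),(643,245),(628,380),(490,360)])/3.3+[195,120]
P=ray("top",crop,82);print(P.round(1),P.mean(0))
print(ray("top",[(195+567/3.3,120+300/3.3)],87))
E
```

```text
(np.float64(66.7875), np.float64(516.0), np.float64(-318.0), np.float64(0.6544984694978736))
[(np.float64(574.7), np.float64(-273.0)), (np.float64(471.0), np.float64(-259.3)), (np.float64(457.3), np.float64(-363.0)), (np.float64(561.0), np.float64(-376.7))]
[[ 571.1 -275.1   82. ]
 [ 558.  -377.5   82. ]
 [ 454.9 -365.2   82. ]
 [ 467.5 -261.8   82. ]] [ 512.87302985 -319.90959961   82.        ]
[[ 513.73485517 -318.89173738   87.        ]]
```

Request:
apply_moves(
  targets=[
    {"tx": 0.025,"ty": 0.04,"tz": 0,"spin": 1},
    {"tx": 0.05,"ty": 0.08,"tz": 0,"spin": 1},
    {"tx": 0.075,"ty": 0.12,"tz": -0.02,"spin": 1},
    {"tx": 0.1,"ty": 0.16,"tz": -0.04,"spin": 1},
    {"tx": 0.1145,"ty": 0.198,"tz": -0.06,"spin": 1},
    {"tx": 0.1145,"ty": 0.198,"tz": -0.09,"spin": 1},
    {"tx": 0.1145,"ty": 0.198,"tz": -0.12,"spin": 1},
    {"tx": 0.1145,"ty": 0.198,"tz": -0.14,"spin": 1},
  ],
  gripper=-0.6,
)

```text
t: 2.75
ee_pos: [511.5, -127.3, 130.9]
orientation: [-2.499, -1.902, 0.002]
ft_force: [-0.0, -0.5, -0.1]
width: 70.2
grasp_force: 0.0
```

Request:
apply_moves(
  targets=[
    {"tx": 0,"ty": 0,"tz": -0.02,"spin": 0},
    {"tx": 0,"ty": 0,"tz": -0.038,"spin": 0},
    {"tx": 0,"ty": 0,"tz": -0.038,"spin": 0},
    {"tx": 0,"ty": 0,"tz": -0.038,"spin": 0},
    {"tx": 0,"ty": 0,"tz": -0.038,"spin": 0},
    {"tx": 0,"ty": 0,"tz": -0.038,"spin": 0},
    {"tx": 0,"ty": 0,"tz": -0.038,"spin": 0},
    {"tx": 0,"ty": 0,"tz": -0.038,"spin": 0},
  ],
)

```text
t: 3.55
ee_pos: [512.3, -128.3, 95.2]
orientation: [2.501, 1.9, 0.001]
ft_force: [-0.3, 0.2, 0.1]
width: 70.0
grasp_force: 0.0
```

Request:
apply_moves(
  targets=[
    {"tx": 0,"ty": 0,"tz": 0,"spin": 0},
    {"tx": 0,"ty": 0,"tz": 0,"spin": 0},
    {"tx": 0,"ty": 0,"tz": 0,"spin": 0},
    {"tx": 0,"ty": 0,"tz": 0,"spin": 0},
    {"tx": 0,"ty": 0,"tz": 0,"spin": 0},
    {"tx": 0,"ty": 0,"tz": 0,"spin": 0},
    {"tx": 0,"ty": 0,"tz": 0,"spin": 0},
    {"tx": 0,"ty": 0,"tz": 0,"spin": 0},
  ],
  gripper=1,
)

```text
t: 4.35
ee_pos: [512.0, -128.2, 94.7]
orientation: [-2.501, -1.901, 0.0]
ft_force: [0.2, -0.4, 0.3]
width: 31.9
grasp_force: 29.9
```

Request:
apply_moves(
  targets=[
    {"tx": 0,"ty": 0,"tz": 0.015,"spin": 0},
    {"tx": 0,"ty": 0,"tz": 0.04,"spin": 0},
    {"tx": 0,"ty": 0,"tz": 0.07,"spin": 0},
    {"tx": 0,"ty": 0,"tz": 0.1,"spin": 0},
    {"tx": 0,"ty": 0,"tz": 0.125,"spin": 0},
    {"tx": 0.004,"ty": -0.02,"tz": 0.14,"spin": 0},
    {"tx": 0.01,"ty": -0.05,"tz": 0.14,"spin": 0},
    {"tx": 0.016,"ty": -0.08,"tz": 0.14,"spin": 0},
  ],
)

```text
t: 5.15
ee_pos: [528.4, -208.8, 235.4]
orientation: [2.499, 1.902, 0.001]
ft_force: [-0.9, -0.0, -1.4]
width: 32.0
grasp_force: 29.9
```

Request:
apply_moves(
  targets=[
    {"tx": 0.006,"ty": -0.03,"tz": 0,"spin": 0},
    {"tx": 0.012,"ty": -0.06,"tz": 0,"spin": 0},
    {"tx": 0.018,"ty": -0.09,"tz": 0,"spin": 0},
    {"tx": 0.024,"ty": -0.12,"tz": 0,"spin": 0},
    {"tx": 0.028,"ty": -0.145,"tz": 0,"spin": 0},
    {"tx": 0.031,"ty": -0.162,"tz": 0,"spin": 0},
    {"tx": 0.031,"ty": -0.169,"tz": 0,"spin": 0},
    {"tx": 0.031,"ty": -0.169,"tz": 0,"spin": 0},
  ],
)

```text
t: 5.95
ee_pos: [558.7, -377.3, 234.2]
orientation: [-2.501, -1.899, 0.0]
ft_force: [0.1, 0.6, -2.4]
width: 31.9
grasp_force: 29.9
```

```bash
python3 - <<'E'
from h import *
im=save("top","pics/top1.png"); s=save("scene","pics/s1.png")
a=cv2.resize(im[120:300,195:425],None,fx=1.7,fy=1.7); b=cv2.resize(s[100:330,230:480],None,fx=1.6,fy=1.6)
H=max(a.shape[0],b.shape[0]); f=lambda i:np.pad(i,((0,H-i.shape[0]),(0,0),(0,0)))
cv2.imwrite("pics/c1.png",np.hstack([f(a),f(b)])[...,::-1]); o=ctrl.get_obs(); print(o["ee_pos"],o["width"],o["grasp_force"])
E
```

```text
[ 558.81744059 -376.18378014  234.45059389] 31.638812134320695 29.934905476020504
```

View pics/c1.png

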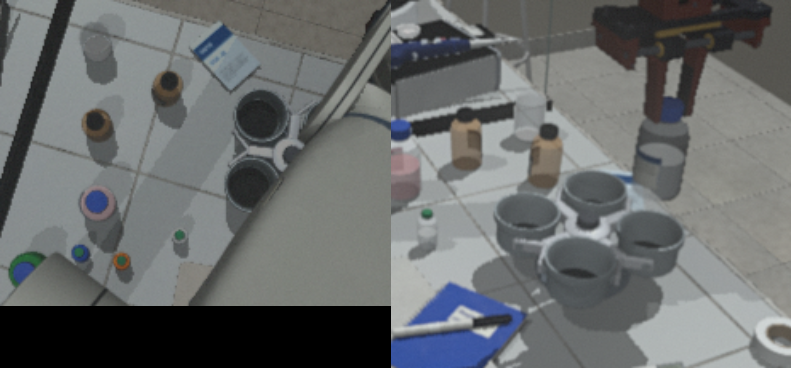

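The bottle hangs upright above the right-hand bucket D. Checking the alignment numerically in the scene view before lowering.

```bash
python3 - <<'E'
from h import *
print(proj("scene",[(559.1,-377.3,82),(455.2,-364.6,82),(467.9,-260.7,82),(571.8,-273.4,82),(558.8,-376.2,234),(558.8,-376.2,140)]).round(1))
s=cv2.imread("pics/s1.png")[150:300,280:440]
cv2.imwrite("pics/c2.png",cv2.resize(s,None,fx=4,fy=4,interpolation=cv2.INTER_CUBIC))
E
```

```text
[[391.6 243.2]
 [347.6 260.8]
 [314.1 231.7]
 [356.6 216.7]
 [402.5 171.8]
 [395.3 217.2]]
```

View pics/c2.png

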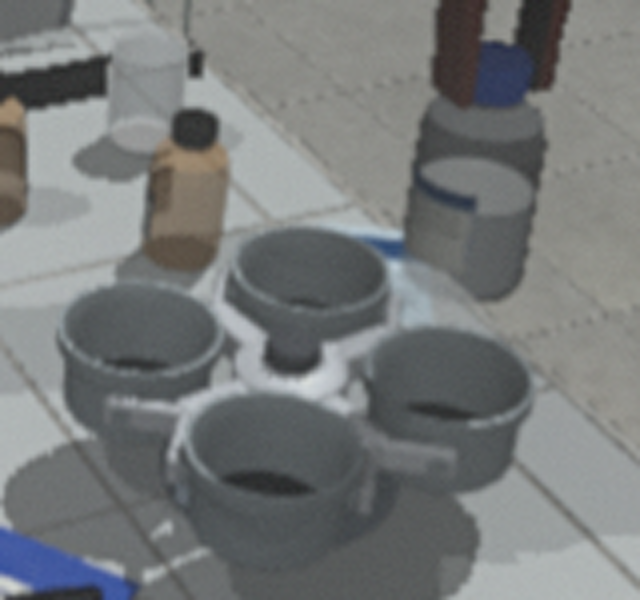

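Alignment agrees to about 2 mm. Lowering now.

Request:
apply_moves(
  targets=[
    {"tx": -0.001,"ty": 0.001,"tz": -0.01,"spin": 0},
    {"tx": -0.001,"ty": 0.001,"tz": -0.025,"spin": 0},
    {"tx": -0.001,"ty": 0.001,"tz": -0.04,"spin": 0},
    {"tx": -0.001,"ty": 0.001,"tz": -0.05,"spin": 0},
    {"tx": -0.001,"ty": 0.001,"tz": -0.058,"spin": 0},
    {"tx": -0.001,"ty": 0.001,"tz": -0.066,"spin": 0},
    {"tx": -0.001,"ty": 0.001,"tz": -0.074,"spin": 0},
    {"tx": -0.001,"ty": 0.001,"tz": -0.08,"spin": 0},
  ],
)

```text
t: 6.85
ee_pos: [558.2, -376.2, 154.1]
orientation: [2.501, 1.901, 0.0]
ft_force: [-0.2, 0.4, -1.4]
width: 31.8
grasp_force: 29.9
```

Request:
apply_moves(
  targets=[
    {"tx": 0,"ty": 0,"tz": -0.003,"spin": 0},
    {"tx": 0,"ty": 0,"tz": -0.006,"spin": 0},
    {"tx": 0,"ty": 0,"tz": -0.009,"spin": 0},
    {"tx": 0,"ty": 0,"tz": -0.012,"spin": 0},
    {"tx": 0,"ty": 0,"tz": -0.014,"spin": 0},
    {"tx": 0,"ty": 0,"tz": -0.016,"spin": 0},
    {"tx": 0,"ty": 0,"tz": -0.018,"spin": 0},
    {"tx": 0,"ty": 0,"tz": -0.018,"spin": 0},
  ],
)

```text
t: 7.65
ee_pos: [558.1, -376.2, 136.4]
orientation: [-2.501, -1.901, 0.0]
ft_force: [0.5, 0.5, -1.4]
width: 31.9
grasp_force: 29.9
```

Request:
apply_moves(
  targets=[
    {"tx": 0,"ty": 0,"tz": -0.001,"spin": 0},
    {"tx": 0,"ty": 0,"tz": -0.0015,"spin": 0},
    {"tx": 0,"ty": 0,"tz": -0.002,"spin": 0},
    {"tx": 0,"ty": 0,"tz": -0.0025,"spin": 0},
    {"tx": 0,"ty": 0,"tz": -0.0025,"spin": 0},
    {"tx": 0,"ty": 0,"tz": -0.0025,"spin": 0},
    {"tx": 0,"ty": 0,"tz": -0.0025,"spin": 0},
    {"tx": 0,"ty": 0,"tz": -0.0025,"spin": 0},
  ],
)

```text
t: 8.45
ee_pos: [558.3, -376.3, 134.6]
orientation: [2.501, 1.901, 0.0]
ft_force: [-0.3, 0.1, 4.0]
width: 31.7
grasp_force: 30.0
```

Request:
apply_moves(
  targets=[
    {"tx": 0,"ty": 0,"tz": 0,"spin": 0},
    {"tx": 0,"ty": 0,"tz": 0,"spin": 0},
    {"tx": 0,"ty": 0,"tz": 0,"spin": 0},
    {"tx": 0,"ty": 0,"tz": 0,"spin": 0},
    {"tx": 0,"ty": 0,"tz": 0,"spin": 0},
    {"tx": 0,"ty": 0,"tz": 0.01,"spin": 0},
    {"tx": 0,"ty": 0,"tz": 0.03,"spin": 0},
    {"tx": 0,"ty": 0,"tz": 0.06,"spin": 0},
  ],
  gripper=-0.2,
)

```text
t: 9.25
ee_pos: [557.2, -375.6, 193.8]
orientation: [-2.499, -1.899, 0.001]
ft_force: [0.1, 0.0, 0.1]
width: 52.5
grasp_force: 0.0
```

Request:
apply_moves(
  targets=[
    {"tx": 0.01,"ty": 0.035,"tz": 0.01,"spin": 0},
    {"tx": 0.021,"ty": 0.08,"tz": 0.01,"spin": 0},
    {"tx": 0.032,"ty": 0.125,"tz": 0,"spin": 0},
    {"tx": 0.043,"ty": 0.17,"tz": -0.02,"spin": 0},
    {"tx": 0.054,"ty": 0.21,"tz": -0.04,"spin": 0},
    {"tx": 0.0614,"ty": 0.2398,"tz": -0.06,"spin": 0},
    {"tx": 0.0614,"ty": 0.2398,"tz": -0.07,"spin": 0},
    {"tx": 0.0614,"ty": 0.2398,"tz": -0.075,"spin": 0},
  ],
)

```text
t: 10.05
ee_pos: [619.3, -135.8, 118.7]
orientation: [-2.499, -1.903, 0.001]
ft_force: [-0.4, 0.3, 0.4]
width: 52.8
grasp_force: 0.0
```

Request:
apply_moves(
  targets=[
    {"tx": 0,"ty": 0,"tz": -0.02,"spin": 0},
    {"tx": 0,"ty": 0,"tz": -0.033,"spin": 0},
    {"tx": 0,"ty": 0,"tz": -0.04,"spin": 0},
    {"tx": 0,"ty": 0,"tz": -0.04,"spin": 0},
    {"tx": 0,"ty": 0,"tz": -0.04,"spin": 0},
    {"tx": 0,"ty": 0,"tz": -0.04,"spin": 0},
    {"tx": 0,"ty": 0,"tz": -0.04,"spin": 0},
    {"tx": 0,"ty": 0,"tz": -0.04,"spin": 0},
  ],
)

```text
t: 10.85
ee_pos: [619.7, -136.4, 79.7]
orientation: [2.501, 1.9, 0.001]
ft_force: [-0.2, 0.7, -0.1]
width: 52.8
grasp_force: 0.0
```

Request:
apply_moves(
  targets=[
    {"tx": 0,"ty": 0,"tz": 0,"spin": 0},
    {"tx": 0,"ty": 0,"tz": 0,"spin": 0},
    {"tx": 0,"ty": 0,"tz": 0,"spin": 0},
    {"tx": 0,"ty": 0,"tz": 0,"spin": 0},
    {"tx": 0,"ty": 0,"tz": 0,"spin": 0},
    {"tx": 0,"ty": 0,"tz": 0,"spin": 0},
    {"tx": 0,"ty": 0,"tz": 0,"spin": 0},
    {"tx": 0,"ty": 0,"tz": 0,"spin": 0},
  ],
  gripper=1,
)

```text
t: 11.65
ee_pos: [619.6, -136.4, 79.2]
orientation: [2.501, 1.901, 0.0]
ft_force: [0.9, -1.0, 0.2]
width: 26.0
grasp_force: 30.0
```

Request:
apply_moves(
  targets=[
    {"tx": 0,"ty": 0,"tz": 0.015,"spin": 0},
    {"tx": 0,"ty": 0,"tz": 0.04,"spin": 0},
    {"tx": 0,"ty": 0,"tz": 0.07,"spin": 0},
    {"tx": 0,"ty": 0,"tz": 0.1,"spin": 0},
    {"tx": 0,"ty": 0,"tz": 0.13,"spin": 0},
    {"tx": 0,"ty": 0,"tz": 0.145,"spin": 0},
    {"tx": 0,"ty": 0,"tz": 0.15,"spin": 0},
    {"tx": 0,"ty": 0,"tz": 0.15,"spin": 0},
  ],
)

```text
t: 12.45
ee_pos: [619.3, -136.3, 229.4]
orientation: [2.501, 1.901, 0.0]
ft_force: [0.7, -0.4, -2.3]
width: 25.7
grasp_force: 30.0
```

```bash
python3 - <<'E'
from h import *
im=save("top","pics/top2.png"); s=save("scene","pics/s2.png")
a=cv2.resize(im[130:290,210:430],None,fx=1.8,fy=1.8,interpolation=cv2.INTER_CUBIC); b=cv2.resize(s[140:290,280:440],None,fx=2.4,fy=2.4,interpolation=cv2.INTER_CUBIC)
H=max(a.shape[0],b.shape[0]); f=lambda i:np.pad(i,((0,H-i.shape[0]),(0,0),(0,0)))
cv2.imwrite("pics/c3.png",np.hstack([f(a),f(b)])[...,::-1]); o=ctrl.get_obs(); print(o["ee_pos"],o["width"],o["grasp_force"],o["ft_force"])
print([ray("top",[x["uv"]],40).round(1).tolist() for x in ctrl.pinpoint("bucket_1","top")])
E
```

```text
[ 618.56228153 -136.176915    227.69127058] 25.730598986146195 29.982549816954247 [-0.38936816 -0.51845085 -1.30739617]
[[[571.5, -267.8, 40.0]], [[475.6, -256.8, 40.0]], [[458.0, -361.1, 40.0]], [[560.7, -380.0, 40.0]]]
```

View pics/c3.png

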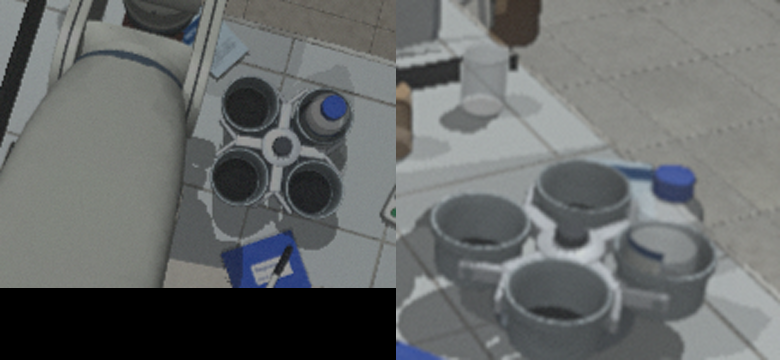

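The first bottle is seated in D and the rotor hasn't turned (hub at crop (282,146), empty buckets unchanged). Carrying the amber bottle to C.

Request:
apply_moves(
  targets=[
    {"tx": -0.008,"ty": -0.011,"tz": 0,"spin": 0},
    {"tx": -0.025,"ty": -0.034,"tz": 0,"spin": 0},
    {"tx": -0.044,"ty": -0.061,"tz": 0,"spin": 0},
    {"tx": -0.063,"ty": -0.088,"tz": 0,"spin": 0},
    {"tx": -0.083,"ty": -0.115,"tz": 0,"spin": 0},
    {"tx": -0.103,"ty": -0.142,"tz": 0,"spin": 0},
    {"tx": -0.122,"ty": -0.169,"tz": 0,"spin": 0},
    {"tx": -0.14,"ty": -0.194,"tz": 0,"spin": 0},
  ],
)

```text
t: 13.4
ee_pos: [477.4, -331.7, 228.3]
orientation: [-2.501, -1.899, 0.001]
ft_force: [-0.3, -0.1, -1.0]
width: 25.9
grasp_force: 30.0
```

Request:
apply_moves(
  targets=[
    {"tx": -0.016,"ty": -0.022,"tz": 0,"spin": 0},
    {"tx": -0.0248,"ty": -0.0339,"tz": 0,"spin": 0},
    {"tx": -0.0248,"ty": -0.0339,"tz": 0,"spin": 0},
    {"tx": -0.0248,"ty": -0.0339,"tz": -0.01,"spin": 0},
    {"tx": -0.0248,"ty": -0.0339,"tz": -0.025,"spin": 0},
    {"tx": -0.0248,"ty": -0.0339,"tz": -0.04,"spin": 0},
    {"tx": -0.0248,"ty": -0.0339,"tz": -0.05,"spin": 0},
    {"tx": -0.0248,"ty": -0.0339,"tz": -0.06,"spin": 0},
  ],
)

```text
t: 14.2
ee_pos: [454.7, -363.5, 167.5]
orientation: [-2.499, -1.901, 0.0]
ft_force: [0.2, -0.3, -1.2]
width: 25.6
grasp_force: 30.0
```

Request:
apply_moves(
  targets=[
    {"tx": 0,"ty": 0,"tz": -0.008,"spin": 0},
    {"tx": 0,"ty": 0,"tz": -0.016,"spin": 0},
    {"tx": 0,"ty": 0,"tz": -0.024,"spin": 0},
    {"tx": 0,"ty": 0,"tz": -0.03,"spin": 0},
    {"tx": 0,"ty": 0,"tz": -0.035,"spin": 0},
    {"tx": 0,"ty": 0,"tz": -0.038,"spin": 0},
    {"tx": 0,"ty": 0,"tz": -0.0395,"spin": 0},
    {"tx": 0,"ty": 0,"tz": -0.0395,"spin": 0},
  ],
)

```text
t: 15.0
ee_pos: [454.7, -364.3, 129.6]
orientation: [-2.501, -1.901, 0.0]
ft_force: [0.1, -0.8, -1.3]
width: 25.6
grasp_force: 30.0
```

Request:
apply_moves(
  targets=[
    {"tx": 0,"ty": 0,"tz": -0.0007,"spin": 0},
    {"tx": 0,"ty": 0,"tz": -0.0014,"spin": 0},
    {"tx": 0,"ty": 0,"tz": -0.002,"spin": 0},
    {"tx": 0,"ty": 0,"tz": -0.002,"spin": 0},
    {"tx": 0,"ty": 0,"tz": -0.002,"spin": 0},
    {"tx": 0,"ty": 0,"tz": -0.002,"spin": 0},
    {"tx": 0,"ty": 0,"tz": -0.002,"spin": 0},
    {"tx": 0,"ty": 0,"tz": -0.002,"spin": 0},
  ],
)

```text
t: 15.8
ee_pos: [454.7, -364.3, 127.7]
orientation: [-2.501, -1.901, 0.0]
ft_force: [-0.5, 0.6, -2.1]
width: 26.0
grasp_force: 30.0
```

Request:
apply_moves(
  targets=[
    {"tx": 0,"ty": 0,"tz": -0.002,"spin": 0},
    {"tx": 0,"ty": 0,"tz": -0.004,"spin": 0},
    {"tx": 0,"ty": 0,"tz": -0.006,"spin": 0},
    {"tx": 0,"ty": 0,"tz": -0.007,"spin": 0},
    {"tx": 0,"ty": 0,"tz": -0.008,"spin": 0},
    {"tx": 0,"ty": 0,"tz": -0.0085,"spin": 0},
    {"tx": 0,"ty": 0,"tz": -0.009,"spin": 0},
    {"tx": 0,"ty": 0,"tz": -0.009,"spin": 0},
  ],
)

```text
t: 16.6
ee_pos: [454.9, -364.5, 119.1]
orientation: [2.501, 1.9, 0.0]
ft_force: [-1.4, 0.4, 2.0]
width: 25.8
grasp_force: 30.0
```

Request:
apply_moves(
  targets=[
    {"tx": 0,"ty": 0,"tz": 0,"spin": 0},
    {"tx": 0,"ty": 0,"tz": 0,"spin": 0},
    {"tx": 0,"ty": 0,"tz": 0,"spin": 0},
    {"tx": 0,"ty": 0,"tz": 0,"spin": 0},
    {"tx": 0,"ty": 0,"tz": 0,"spin": 0},
    {"tx": 0,"ty": 0,"tz": 0.01,"spin": 0},
    {"tx": 0,"ty": 0,"tz": 0.035,"spin": 0},
    {"tx": 0,"ty": 0,"tz": 0.08,"spin": 0},
  ],
  gripper=-0.2,
)

```text
t: 17.4
ee_pos: [453.2, -363.0, 197.5]
orientation: [-2.497, -1.897, 0.002]
ft_force: [-0.2, -0.1, -0.8]
width: 52.7
grasp_force: 0.0
```

Request:
apply_moves(
  targets=[
    {"tx": 0.01,"ty": 0.033,"tz": 0.01,"spin": 0},
    {"tx": 0.023,"ty": 0.076,"tz": 0.01,"spin": 0},
    {"tx": 0.037,"ty": 0.121,"tz": 0.01,"spin": 0},
    {"tx": 0.05,"ty": 0.166,"tz": 0.0,"spin": 0},
    {"tx": 0.064,"ty": 0.211,"tz": -0.01,"spin": 0},
    {"tx": 0.077,"ty": 0.256,"tz": -0.02,"spin": 0},
    {"tx": 0.091,"ty": 0.3,"tz": -0.03,"spin": 0},
    {"tx": 0.102,"ty": 0.3363,"tz": -0.045,"spin": 0},
  ],
)

```text
t: 18.2
ee_pos: [557.9, -25.7, 154.8]
orientation: [2.499, 1.901, 0.003]
ft_force: [0.2, -0.1, 0.1]
width: 52.8
grasp_force: 0.0
```

Request:
apply_moves(
  targets=[
    {"tx": 0,"ty": 0,"tz": -0.02,"spin": 0},
    {"tx": 0,"ty": 0,"tz": -0.035,"spin": 0},
    {"tx": 0,"ty": 0,"tz": -0.05,"spin": 0},
    {"tx": 0,"ty": 0,"tz": -0.065,"spin": 0},
    {"tx": 0,"ty": 0,"tz": -0.0745,"spin": 0},
    {"tx": 0,"ty": 0,"tz": -0.0745,"spin": 0},
    {"tx": 0,"ty": 0,"tz": -0.0745,"spin": 0},
    {"tx": 0,"ty": 0,"tz": -0.0745,"spin": 0},
  ],
)

```text
t: 19.0
ee_pos: [557.2, -28.2, 79.8]
orientation: [2.501, 1.9, 0.001]
ft_force: [0.2, 0.4, -0.0]
width: 52.3
grasp_force: 0.0
```

Request:
apply_moves(
  targets=[
    {"tx": 0,"ty": 0,"tz": 0,"spin": 0},
    {"tx": 0,"ty": 0,"tz": 0,"spin": 0},
    {"tx": 0,"ty": 0,"tz": 0,"spin": 0},
    {"tx": 0,"ty": 0,"tz": 0,"spin": 0},
    {"tx": 0,"ty": 0,"tz": 0,"spin": 0},
    {"tx": 0,"ty": 0,"tz": 0,"spin": 0},
    {"tx": 0,"ty": 0,"tz": 0,"spin": 0},
    {"tx": 0,"ty": 0,"tz": 0,"spin": 0},
  ],
  gripper=1,
)

```text
t: 19.8
ee_pos: [557.0, -28.0, 79.3]
orientation: [2.501, 1.901, 0.001]
ft_force: [0.3, 0.5, 2.5]
width: 26.1
grasp_force: 29.8
```

Request:
apply_moves(
  targets=[
    {"tx": 0,"ty": 0,"tz": 0.015,"spin": 0},
    {"tx": 0,"ty": 0,"tz": 0.04,"spin": 0},
    {"tx": 0,"ty": 0,"tz": 0.07,"spin": 0},
    {"tx": 0,"ty": 0,"tz": 0.1,"spin": 0},
    {"tx": 0,"ty": 0,"tz": 0.13,"spin": 0},
    {"tx": 0,"ty": 0,"tz": 0.145,"spin": 0},
    {"tx": 0,"ty": 0,"tz": 0.15,"spin": 0},
    {"tx": 0,"ty": 0,"tz": 0.15,"spin": 0},
  ],
)

```text
t: 20.6
ee_pos: [556.6, -27.9, 230.0]
orientation: [2.501, 1.9, 0.001]
ft_force: [-0.4, 0.2, -1.5]
width: 25.8
grasp_force: 29.7
```

```bash
python3 - <<'E'
from h import *
im=save("top","pics/top3.png"); s=save("scene","pics/s3.png")
a=cv2.resize(im[130:290,210:430],None,fx=1.8,fy=1.8,interpolation=cv2.INTER_CUBIC); b=cv2.resize(s[140:290,280:440],None,fx=2.4,fy=2.4,interpolation=cv2.INTER_CUBIC)
H=max(a.shape[0],b.shape[0]); f=lambda i:np.pad(i,((0,H-i.shape[0]),(0,0),(0,0)))
cv2.imwrite("pics/c4.png",np.hstack([f(a),f(b)])[...,::-1])
print([ray("top",[x["uv"]],40).round(1).tolist() for x in ctrl.pinpoint("bucket_1","top")])
E
```

```text
[[[468.8, -262.5, 40.0]], [[574.9, -275.3, 40.0]], [[555.9, -378.9, 40.0]], [[446.6, -364.8, 40.0]]]
```

View pics/c4.png

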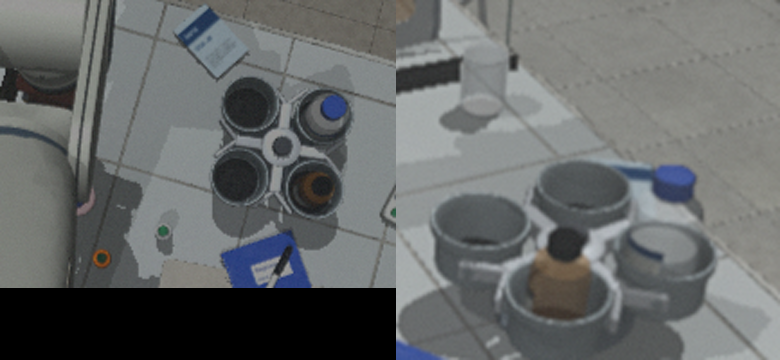

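The amber bottle stands in C (crop (312,188)) and the rotor is unmoved. Carrying the second amber bottle to A, which faces C.

Request:
apply_moves(
  targets=[
    {"tx": 0.001,"ty": -0.012,"tz": 0,"spin": 0},
    {"tx": 0.002,"ty": -0.037,"tz": 0,"spin": 0},
    {"tx": 0.004,"ty": -0.069,"tz": 0,"spin": 0},
    {"tx": 0.006,"ty": -0.102,"tz": 0,"spin": 0},
    {"tx": 0.008,"ty": -0.135,"tz": 0,"spin": 0},
    {"tx": 0.01,"ty": -0.168,"tz": 0,"spin": 0},
    {"tx": 0.012,"ty": -0.2,"tz": 0,"spin": 0},
    {"tx": 0.0135,"ty": -0.226,"tz": 0,"spin": 0},
  ],
)

```text
t: 21.55
ee_pos: [569.5, -256.5, 228.1]
orientation: [-2.501, -1.899, 0.002]
ft_force: [-0.4, -0.4, -2.2]
width: 25.7
grasp_force: 29.7
```

Request:
apply_moves(
  targets=[
    {"tx": 0.0011,"ty": -0.014,"tz": 0,"spin": 0},
    {"tx": 0.0011,"ty": -0.0195,"tz": 0,"spin": 0},
    {"tx": 0.0011,"ty": -0.0195,"tz": 0,"spin": 0},
    {"tx": 0.0011,"ty": -0.0195,"tz": -0.01,"spin": 0},
    {"tx": 0.0011,"ty": -0.0195,"tz": -0.025,"spin": 0},
    {"tx": 0.0011,"ty": -0.0195,"tz": -0.04,"spin": 0},
    {"tx": 0.0011,"ty": -0.0195,"tz": -0.05,"spin": 0},
    {"tx": 0.0011,"ty": -0.0195,"tz": -0.06,"spin": 0},
  ],
)

```text
t: 22.35
ee_pos: [570.9, -272.9, 167.6]
orientation: [-2.5, -1.901, 0.001]
ft_force: [-0.6, 0.7, -0.4]
width: 25.9
grasp_force: 29.7
```

Request:
apply_moves(
  targets=[
    {"tx": 0,"ty": 0,"tz": -0.01,"spin": 0},
    {"tx": 0,"ty": 0,"tz": -0.02,"spin": 0},
    {"tx": 0,"ty": 0,"tz": -0.028,"spin": 0},
    {"tx": 0,"ty": 0,"tz": -0.035,"spin": 0},
    {"tx": 0,"ty": 0,"tz": -0.04,"spin": 0},
    {"tx": 0,"ty": 0,"tz": -0.044,"spin": 0},
    {"tx": 0,"ty": 0,"tz": -0.047,"spin": 0},
    {"tx": 0,"ty": 0,"tz": -0.047,"spin": 0},
  ],
)

```text
t: 23.15
ee_pos: [571.2, -273.4, 121.9]
orientation: [-2.501, -1.901, 0.0]
ft_force: [-0.4, -0.5, -1.3]
width: 25.9
grasp_force: 29.7
```

Request:
apply_moves(
  targets=[
    {"tx": 0,"ty": 0,"tz": -0.001,"spin": 0},
    {"tx": 0,"ty": 0,"tz": -0.002,"spin": 0},
    {"tx": 0,"ty": 0,"tz": -0.0025,"spin": 0},
    {"tx": 0,"ty": 0,"tz": -0.003,"spin": 0},
    {"tx": 0,"ty": 0,"tz": -0.0035,"spin": 0},
    {"tx": 0,"ty": 0,"tz": -0.0035,"spin": 0},
    {"tx": 0,"ty": 0,"tz": -0.0035,"spin": 0},
    {"tx": 0,"ty": 0,"tz": -0.0035,"spin": 0},
  ],
)

```text
t: 23.95
ee_pos: [571.6, -273.7, 119.2]
orientation: [2.501, 1.9, 0.001]
ft_force: [0.2, -0.1, 5.3]
width: 25.5
grasp_force: 29.7
```

Request:
apply_moves(
  targets=[
    {"tx": 0,"ty": 0,"tz": 0,"spin": 0},
    {"tx": 0,"ty": 0,"tz": 0,"spin": 0},
    {"tx": 0,"ty": 0,"tz": 0,"spin": 0},
    {"tx": 0,"ty": 0,"tz": 0,"spin": 0},
    {"tx": 0,"ty": 0,"tz": 0,"spin": 0},
    {"tx": 0,"ty": 0,"tz": 0.01,"spin": 0},
    {"tx": 0,"ty": 0,"tz": 0.035,"spin": 0},
    {"tx": 0,"ty": 0,"tz": 0.08,"spin": 0},
  ],
  gripper=-0.2,
)

```text
t: 24.75
ee_pos: [569.4, -272.6, 197.2]
orientation: [-2.497, -1.898, 0.004]
ft_force: [-0.6, -1.2, 0.2]
width: 52.5
grasp_force: 0.0
```

Request:
apply_moves(
  targets=[
    {"tx": -0.015,"ty": 0.027,"tz": 0.01,"spin": 0},
    {"tx": -0.034,"ty": 0.06,"tz": 0.01,"spin": 0},
    {"tx": -0.055,"ty": 0.098,"tz": 0.01,"spin": 0},
    {"tx": -0.076,"ty": 0.135,"tz": 0,"spin": 0},
    {"tx": -0.097,"ty": 0.172,"tz": -0.01,"spin": 0},
    {"tx": -0.117,"ty": 0.208,"tz": -0.02,"spin": 0},
    {"tx": -0.1343,"ty": 0.2382,"tz": -0.03,"spin": 0},
    {"tx": -0.1343,"ty": 0.2382,"tz": -0.05,"spin": 0},
  ],
  gripper=-0.6,
)

```text
t: 25.55
ee_pos: [435.4, -32.8, 149.7]
orientation: [2.498, 1.904, 0.002]
ft_force: [1.0, -0.7, 0.1]
width: 70.6
grasp_force: 0.0
```

Request:
apply_moves(
  targets=[
    {"tx": 0,"ty": 0,"tz": -0.02,"spin": 0},
    {"tx": 0,"ty": 0,"tz": -0.035,"spin": 0},
    {"tx": 0,"ty": 0,"tz": -0.048,"spin": 0},
    {"tx": 0,"ty": 0,"tz": -0.054,"spin": 0},
    {"tx": 0,"ty": 0,"tz": -0.054,"spin": 0},
    {"tx": 0,"ty": 0,"tz": -0.054,"spin": 0},
    {"tx": 0,"ty": 0,"tz": -0.054,"spin": 0},
    {"tx": 0,"ty": 0,"tz": -0.054,"spin": 0},
  ],
)

```text
t: 26.35
ee_pos: [437.4, -35.4, 95.3]
orientation: [2.501, 1.9, 0.001]
ft_force: [-0.9, 0.4, -0.2]
width: 70.3
grasp_force: 0.0
```

Request:
apply_moves(
  targets=[
    {"tx": 0,"ty": 0,"tz": 0,"spin": 0},
    {"tx": 0,"ty": 0,"tz": 0,"spin": 0},
    {"tx": 0,"ty": 0,"tz": 0,"spin": 0},
    {"tx": 0,"ty": 0,"tz": 0,"spin": 0},
    {"tx": 0,"ty": 0,"tz": 0,"spin": 0},
    {"tx": 0,"ty": 0,"tz": 0,"spin": 0},
    {"tx": 0,"ty": 0,"tz": 0,"spin": 0},
    {"tx": 0,"ty": 0,"tz": 0,"spin": 0},
  ],
  gripper=1,
)

```text
t: 27.15
ee_pos: [437.1, -35.3, 94.7]
orientation: [2.501, 1.901, 0.0]
ft_force: [-0.0, -0.3, -0.5]
width: 31.6
grasp_force: 29.7
```

Request:
apply_moves(
  targets=[
    {"tx": 0,"ty": 0,"tz": 0.015,"spin": 0},
    {"tx": 0,"ty": 0,"tz": 0.04,"spin": 0},
    {"tx": 0,"ty": 0,"tz": 0.07,"spin": 0},
    {"tx": 0,"ty": 0,"tz": 0.1,"spin": 0},
    {"tx": 0,"ty": 0,"tz": 0.13,"spin": 0},
    {"tx": 0,"ty": 0,"tz": 0.145,"spin": 0},
    {"tx": 0,"ty": 0,"tz": 0.15,"spin": 0},
    {"tx": 0,"ty": 0,"tz": 0.15,"spin": 0},
  ],
)

```text
t: 27.95
ee_pos: [436.9, -35.2, 244.8]
orientation: [2.501, 1.901, 0.001]
ft_force: [0.4, 0.2, -1.3]
width: 31.8
grasp_force: 29.7
```

```bash
python3 - <<'E'
from h import *
im=save("top","pics/top4.png"); s=save("scene","pics/s4.png")
a=cv2.resize(im[130:290,210:430],None,fx=1.8,fy=1.8,interpolation=cv2.INTER_CUBIC); b=cv2.resize(s[140:290,280:440],None,fx=2.4,fy=2.4,interpolation=cv2.INTER_CUBIC)
H=max(a.shape[0],b.shape[0]); f=lambda i:np.pad(i,((0,H-i.shape[0]),(0,0),(0,0)))
cv2.imwrite("pics/c5.png",np.hstack([f(a),f(b)])[...,::-1])
E
```

```text
(no output)
```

View pics/c5.png

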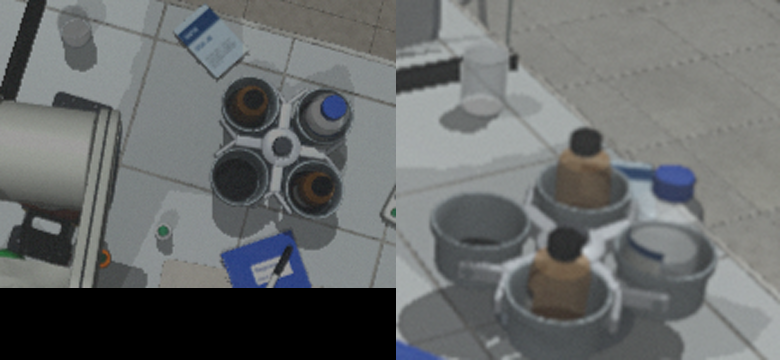

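Both ambers stand facing each other and bucket B (crop (239,177)) is empty and unmoved. Carrying the pink bottle there.

Request:
apply_moves(
  targets=[
    {"tx": 0.0015,"ty": -0.011,"tz": 0,"spin": 0},
    {"tx": 0.005,"ty": -0.035,"tz": 0,"spin": 0},
    {"tx": 0.009,"ty": -0.065,"tz": 0,"spin": 0},
    {"tx": 0.013,"ty": -0.096,"tz": 0,"spin": 0},
    {"tx": 0.017,"ty": -0.127,"tz": 0,"spin": 0},
    {"tx": 0.021,"ty": -0.158,"tz": 0,"spin": 0},
    {"tx": 0.025,"ty": -0.187,"tz": 0,"spin": 0},
    {"tx": 0.028,"ty": -0.21,"tz": 0,"spin": 0},
  ],
)

```text
t: 28.85
ee_pos: [464.4, -247.5, 243.5]
orientation: [-2.501, -1.899, 0.002]
ft_force: [0.7, 1.2, -1.3]
width: 32.1
grasp_force: 29.7
```

Request:
apply_moves(
  targets=[
    {"tx": 0.0027,"ty": -0.012,"tz": 0,"spin": 0},
    {"tx": 0.0027,"ty": -0.016,"tz": 0,"spin": 0},
    {"tx": 0.0027,"ty": -0.016,"tz": 0,"spin": 0},
    {"tx": 0.0027,"ty": -0.016,"tz": -0.01,"spin": 0},
    {"tx": 0.0027,"ty": -0.016,"tz": -0.025,"spin": 0},
    {"tx": 0.0027,"ty": -0.016,"tz": -0.04,"spin": 0},
    {"tx": 0.0027,"ty": -0.016,"tz": -0.05,"spin": 0},
    {"tx": 0.0027,"ty": -0.016,"tz": -0.06,"spin": 0},
  ],
)

```text
t: 29.65
ee_pos: [467.5, -260.5, 183.8]
orientation: [-2.5, -1.902, 0.0]
ft_force: [0.4, -0.9, -1.7]
width: 32.4
grasp_force: 29.7
```

Request:
apply_moves(
  targets=[
    {"tx": 0,"ty": 0,"tz": -0.008,"spin": 0},
    {"tx": 0,"ty": 0,"tz": -0.016,"spin": 0},
    {"tx": 0,"ty": 0,"tz": -0.024,"spin": 0},
    {"tx": 0,"ty": 0,"tz": -0.032,"spin": 0},
    {"tx": 0,"ty": 0,"tz": -0.038,"spin": 0},
    {"tx": 0,"ty": 0,"tz": -0.043,"spin": 0},
    {"tx": 0,"ty": 0,"tz": -0.047,"spin": 0},
    {"tx": 0,"ty": 0,"tz": -0.047,"spin": 0},
  ],
)

```text
t: 30.45
ee_pos: [467.4, -261.1, 137.2]
orientation: [-2.501, -1.9, 0.0]
ft_force: [0.1, -0.1, -1.0]
width: 32.0
grasp_force: 29.7
```

Request:
apply_moves(
  targets=[
    {"tx": 0,"ty": 0,"tz": -0.001,"spin": 0},
    {"tx": 0,"ty": 0,"tz": -0.002,"spin": 0},
    {"tx": 0,"ty": 0,"tz": -0.0025,"spin": 0},
    {"tx": 0,"ty": 0,"tz": -0.003,"spin": 0},
    {"tx": 0,"ty": 0,"tz": -0.0035,"spin": 0},
    {"tx": 0,"ty": 0,"tz": -0.0035,"spin": 0},
    {"tx": 0,"ty": 0,"tz": -0.0035,"spin": 0},
    {"tx": 0,"ty": 0,"tz": -0.0035,"spin": 0},
  ],
)

```text
t: 31.25
ee_pos: [467.9, -261.4, 134.5]
orientation: [2.501, 1.9, 0.0]
ft_force: [-0.8, 0.2, 5.3]
width: 31.9
grasp_force: 29.7
```

Contact with the floor. Releasing, rising, and moving clear.

Request:
apply_moves(
  targets=[
    {"tx": 0,"ty": 0,"tz": 0,"spin": 0},
    {"tx": 0,"ty": 0,"tz": 0,"spin": 0},
    {"tx": 0,"ty": 0,"tz": 0,"spin": 0},
    {"tx": 0,"ty": 0,"tz": 0,"spin": 0},
    {"tx": 0,"ty": 0,"tz": 0,"spin": 0},
    {"tx": 0,"ty": 0,"tz": 0.01,"spin": 0},
    {"tx": 0,"ty": 0,"tz": 0.035,"spin": 0},
    {"tx": 0,"ty": 0,"tz": 0.08,"spin": 0},
  ],
  gripper=-0.2,
)

```text
t: 32.05
ee_pos: [466.0, -260.3, 213.2]
orientation: [-2.497, -1.898, 0.003]
ft_force: [1.1, -1.3, 0.8]
width: 52.7
grasp_force: 0.0
```

Request:
apply_moves(
  targets=[
    {"tx": 0,"ty": 0.02,"tz": 0.03,"spin": 0},
    {"tx": 0,"ty": 0.05,"tz": 0.05,"spin": 0},
    {"tx": 0,"ty": 0.09,"tz": 0.05,"spin": 0},
    {"tx": 0,"ty": 0.13,"tz": 0.05,"spin": 0},
    {"tx": 0,"ty": 0.16,"tz": 0.05,"spin": 0},
    {"tx": 0,"ty": 0.18,"tz": 0.05,"spin": 0},
    {"tx": 0,"ty": 0.18,"tz": 0.05,"spin": 0},
    {"tx": 0,"ty": 0.18,"tz": 0.05,"spin": 0},
  ],
)

```text
t: 32.85
ee_pos: [467.8, -81.3, 264.8]
orientation: [2.499, 1.902, 0.001]
ft_force: [0.1, -0.5, 0.5]
width: 52.4
grasp_force: 0.0
```

```bash
python3 - <<'E'
from h import *
im=save("top","pics/top5.png"); s=save("scene","pics/s5.png")
a=cv2.resize(im[130:290,210:430],None,fx=1.8,fy=1.8,interpolation=cv2.INTER_CUBIC); b=cv2.resize(s[140:290,280:440],None,fx=2.4,fy=2.4,interpolation=cv2.INTER_CUBIC)
H=max(a.shape[0],b.shape[0]); f=lambda i:np.pad(i,((0,H-i.shape[0]),(0,0),(0,0)))
cv2.imwrite("pics/c6.png",np.hstack([f(a),f(b)])[...,::-1]); o=ctrl.get_obs(); print(o["ft_force"],o["grasp_force"])
print(proj("top",[(558.1,-376.2,151),(467.7,-261.2,151),(454.7,-364.3,131),(571.3,-273.5,131),(392,-159,54)]).round(1))
hsv=cv2.cvtColor(im,cv2.COLOR_RGB2HSV)
m=((hsv[...,0]>105)&(hsv[...,0]<130)&(hsv[...,1]>110)).astype(np.uint8); m[:150]=0;m[245:]=0;m[:,:320]=0
n,l,st,ce=cv2.connectedComponentsWithStats(m); print([(c.round(1),ray("top",[c],151).round(1)) for c,q in zip(ce,st) if 60<q[4]<400])
E
```

```text
[0.3963969  0.35919194 0.18154155] 0.0
[[395.7 189.3]
 [347.  226.1]
 [389.3 233.4]
 [351.1 184.4]
 [301.1 259. ]]
[(array([395.2, 189. ]), array([[ 558.7, -374.9,  151. ]])), (array([346.5, 226.4]), array([[ 467. , -260.2,  151. ]]))]
```

View pics/c6.png

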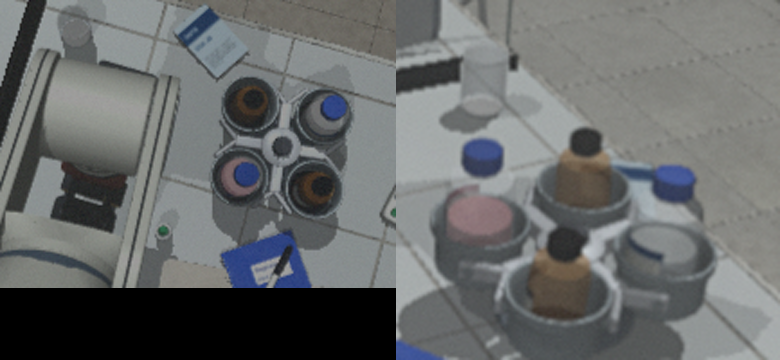

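All four bottles stand upright in the buckets. Pink and clear face each other (caps 147 mm apart, expected 148), and so do the two ambers. The vial and beaker are untouched.

```bash
python3 -c "
from workcell import ctrl
print(ctrl.close_job())"
```

```text
the job is handed in; nothing more can be done
None
```

The rotor is loaded and the job handed in after about 33 s of robot time: the pink and clear bottles face each other, the two brown ones face each other, and the beaker and vial were left where they stood; no verdict was reported back.

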